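# Rolling pin out of the half-open baking drawer

### The job

Get the rolling pin out of the baking drawer, which comes out only half way. First clear the loose pudding mould out of the drawer by stacking it upright into its twin on the worktop and letting go of it; then draw the rolling pin out through the gap, tilting it so that it is never forced against the drawer or its housing. Finish holding the rolling pin still in the gripper, about level, with both ends well clear (at least a hand's breadth) above the top of the drawer unit, and leave the lemon, the honey jar and the peeler where they are.

Things in the scene. Friction and masses are not known exactly. Their poses are not given: they have to be found in the camera images.
- unit: Grey countertop drawer housing with a dark wooden top, fixed: 217 mm wide (x), 335 mm deep (y), its top at z 106 to 116 mm. Origin on the worktop under the middle of its mouth; the housing fills y < 0 (the top overhangs the mouth by 4 mm), the drawer comes out to +y, level with it. The rolling pin and a mould lie in the drawer, half of the pin under the housing's top.
- drawer_front (a point): Middle of the drawer floor at the inside of the front panel, moving with the drawer; 22 mm over the worktop. Drawer inside: x -82 to 82, y -318 to 0 mm from here (unit's axes), side walls 8 mm thick and 42 mm high; front panel 14 mm thick, 205 mm wide, 76 mm high from here, with a brass knob 26 mm out. Two battens, 6 mm wide and 5 mm high, at x = -45 and -15 mm keep the rolling pin from rolling.
- drawer (a joint): How far the drawer stands from its stop, m: 0 at the stop, where the gap between housing and front panel is 150 mm long; -0.15 is shut. It starts within 10 mm of the stop, cannot come out farther, and slides with about 6 N.
- rolling_pin: Pale wooden rolling pin, 290 mm long, 0.14 to 0.24 kg, round, 34 mm thick over the middle 170 mm, tapering to 22 mm at the ends. Origin at its middle on its axis; its y axis runs along it. It lies on the drawer floor along the drawer, 30 mm to the -x side of the drawer's middle, +y end next to the front panel, the other half under the housing's top.
- pin_front (a point): Centre of the rolling pin's +y end (the one in the gap), on its axis.
- pin_back (a point): Centre of the rolling pin's -y end (the one that starts inside the housing), on its axis.
- mould_a: Aluminium pudding mould, a plain tapered cup open at the top: 62 mm tall, 49 mm wide at the foot, 64 mm below the rim, 68 mm over the thin rim bead (top 2.5 mm), walls 3 mm, 0.07 kg. This one stands upright in the open part of the drawer, beside the rolling pin, on the +x side. Origin at the centre of its underside, z along its axis.
- mould_b: Aluminium pudding mould, a plain tapered cup open at the top: 62 mm tall, 49 mm wide at the foot, 64 mm below the rim, 68 mm over the thin rim bead (top 2.5 mm), walls 3 mm, 0.07 kg. The twin, standing upright on the worktop to the left of the drawer. Origin at the centre of its underside, z along its axis. A mould seated in it stands about 25 mm higher than it does.
- lemon: Yellow lemon, 72x57x58 mm, on the worktop behind the work; leave it. Origin at its underside.
- honey_jar: Honey jar with a yellow lid, 68 mm wide, 92 mm tall; leave it. Origin at its underside.
- peeler: Vegetable peeler with a blue handle, 170x25x18 mm, lying on the worktop; leave it. Origin at its underside.

How it is judged:
On the way:
1. the mould from the drawer sits nested in its twin, upright, let go of (horizontal distance between mould_a and mould_b below 0.006 m and z of mould_a in the frame of mould_b below 0.032 m and angle between mould_a's own z axis and vertical below 0.12 rad and contact force between mould_a and the fingers below 0.1 N), for 0.3 s.
At the end, for the whole second after the job is handed in: Mould from the drawer nested in its twin (axes within 6 mm, at most 32 mm above it, both upright within 6 deg). Pin gripped, still, both ends over 0.18 m above the worktop (64 mm over the unit), within 21 deg of level (height (world z) of each of pin_front, pin_back above 0.18 m and angle between rolling_pin's own y axis and vertical between 1.2 and 1.94 rad and contact force between rolling_pin and the fingers above 2 N and linear speed of rolling_pin below 0.03 m/s and horizontal distance between mould_a and mould_b below 0.006 m and z of mould_a in the frame of mould_b below 0.032 m and angle between mould_b's own z axis and vertical below 0.1 rad and angle between mould_a's own z axis and vertical below 0.12 rad); the arm keeps its last pose, push and grip.
It fails at once if the rolling pin is forced against the drawer or its housing (over 30 N) (contact force between rolling_pin and unit above 30 N).
It fails at once if a bystander (lemon, honey jar, peeler) is moved by more than 30 mm (distance of any of lemon, honey_jar, peeler from where it was at the start of the episode above 0.03 m).
It also fails if it takes over 58 s, if anything falls off the work surface, if the arm or the gripper's body presses on something with over 40 N, if the wrist force passes 120 N, or if a joint passes its speed limit or range.

### The arm

A 7-joint arm with a two-finger parallel gripper is mounted at the origin on a cart in front of the work surface, level with it; the furniture and walls round the work are solid. World frame = base frame: x ahead of the robot, y to its left, z up, the work surface at z = 0. Lengths are in m, angles in rad, forces in N, time in s.
With the tool pointing down it reaches from about 0.4 to 0.85 m from the base axis. Payload 4.5 kg.
Tool frame: the origin (TCP) lies at the very end of the fingers, on their centre line; the grasp point (between the pads) lies 19 mm behind it (grip_point_offset is the distance from the TCP to the grasp point, in m); z points along the fingers, y is the line along which they close (so a half turn about z gives the same grasp; the last joint's range is limited). The gripper opens to 88 mm and grips with 3 to 60 N. Pads are 18 mm wide; open, the fingers measure 123 mm over their backs; the gripper's body (75 mm by 187 mm) begins 45 mm behind the grasp point.
Start: joints at [-1.136, 0.689, -0.195, 1.565, 0.157, 0.902, -0.215], TCP at [0.244, 0.576, 0.239] pointing down, gripper open.
Joint ranges: [-3.01, 3.01], [-0.46, 2.08], [-1.47, 1.51], [0.13, 2.56], [-1, 4.14], [0.04, 2.09], [-2.66, 2.66]. Speed limits (rad/s): [2.57, 2.57, 3.14, 3.14, 3.14, 3.14, 3.14].

### API

Orientations are given as a unit quaternion [x, y, z, w].
In Python, from plant import get_state, snapshot, camera_params, finish_job, grip_point_offset gives the robot as it stands.
- The arm moves only by the shell command python3 -m handwheel 'ROWS' [FORCE]. ROWS is a JSON list of rows, 1 to 10 of them, each written [opening, [dx, dy, dz], [rx, ry, rz]]: the opening from 0.0 (shut) to 1.0 (fully open), then dx, dy, dz in parts of the range, where 1.0 means 60 cm, then a rotation vector rx, ry, rz in fractions of the full range, 1 being 120 degrees; each row is the pose to reach, as a shift and turn from the pose commanded when the command began, along the tool's axes at that moment; what a row does not reach only later rows make up. A row lasts 1/10 s, in which the tool goes at most 0.05 m and 0.15 rad, less where a joint would pass 70% of its speed; a pose out of reach is approached as far as the arm can. The fingers move at their own pace and stop on an object; FORCE is the grip in N (left out, the last holds). Time passes only in rows, so rows that do not move let the fingers close. It prints the time, the measured TCP pose, the force, the opening and the grip force at its end. Input that does not fit is refused with a message, and nothing moves.
- get_state(): the state, without advancing time (a new reading comes with each control period).
- snapshot(name): name is "scene" or "top" or "wrist"; returns (picture, depth): 420x560x3 uint8, red, green, blue; 420x560 float32, m along the optical axis (not along the pixel's ray), 0 where there is no reading.
- camera_params(name): a dict with "fx", "fy", "cx", "cy" (pixels), "k1" (the pictures are not rectified: a ray, as slopes to the right and down, at radius r is drawn at 1 + k1 r^2 times it, then the intrinsics apply), "rvec" (rotation vector, rad) and "tvec" (3), from world to camera coordinates, as OpenCV has them. Camera axes: x right, y down, z forward; pixel columns grow to the right and rows downward; lengths in m; the calibration is good to about 2 mm. A picture is of the moment at which its call begins: read the wrist's pose just before it. camera_params takes no time and is no camera call; for the wrist camera it gives the pose at the moment of the call.
- finish_job(): hands the job in; it is judged then, once.
The state is a dict: "clock": time; "q": joint angles; "qd": joint speeds; "joint_torque": joint torques, N m; "tool_pos": TCP position; "eef_rot": TCP orientation; "contact_force": force on the tool from outside, world axes, zero at the start; "moment": the same for the moment, N m; "opening": opening from 0.0 (shut) to 1.0 (fully open); "finger_force": force on a finger pad.
Only numpy, scipy, OpenCV 4.12 (cv2) and the standard library are available. Lean on these libraries where they do the work, as an engineer would, in place of code of your own. Each camera call takes 0.05 s, during which the arm holds its last target. There are 200 camera calls.

## Working session

There is one attempt and no reset: what is moved stays moved. The work goes in short steps, Python scripts to look and compute and a shell command to move; the robot and the scene stay as the last step left them, time stands still between calls to the robot, and variables do not carry over. Pictures are saved under pics/ and viewed, at most 10 in all, crops included, and the job is handed in when it is done.

```bash
ls; mkdir -p pics
cat > h.py <<'E'
import numpy as np, cv2
from scipy.spatial.transform import Rotation as R
from plant import get_state, snapshot, camera_params, finish_job, grip_point_offset
def world(cp,d,u,v):
    "pixel arrays + depth array -> world points"
    u=np.asarray(u,float);v=np.asarray(v,float)
    K=np.array([[cp['fx'],0,cp['cx']],[0,cp['fy'],cp['cy']],[0,0,1]])
    p=cv2.undistortPoints(np.stack([u,v],-1).reshape(-1,1,2),K,np.array([cp['k1'],0,0,0.])).reshape(-1,2)
    z=np.asarray(d).reshape(-1)
    c=np.c_[p*z[:,None],z]
    M=cv2.Rodrigues(np.array(cp['rvec'],float))[0]
    return (c-np.array(cp['tvec']).ravel())@M
def cloud(name):
    cp=camera_params(name); im,d=snapshot(name)
    vv,uu=np.mgrid[:d.shape[0],:d.shape[1]]
    P=world(cp,d,uu.ravel(),vv.ravel()).reshape(*d.shape,3); P[d==0]=np.nan
    return im,d,P
def tool(dp,q=None):
    "world shift -> tool axes"
    s=get_state(); return R.from_quat(s['eef_rot']).inv().apply(dp)
E
python3 - <<'E'
from h import *
s=get_state();print(s, grip_point_offset)
for n in("scene","top"):
    im,d,P=cloud(n);cv2.imwrite(f"pics/{n}0.png",im[:,:,::-1]);np.save(f"{n}0.npy",P)
    cp=camera_params(n);print(n,cp)
E
```

```text
pics
{'clock': 0.0, 'q': array([-1.13617367,  0.6899477 , -0.194542  ,  1.56631828,  0.15725303,
        0.90249886, -0.21513784]), 'qd': array([ 2.13979766e-04,  5.40076541e-04,  6.27405758e-04,  3.76860918e-05,
        1.02321691e-03, -1.60342608e-03,  2.35310270e-03]), 'joint_torque': array([ 2.29551733e-04, -5.27544165e+01, -1.26665566e+00, -1.53425521e+01,
       -5.26451902e-02,  6.67376386e-03,  1.77682732e-04]), 'tool_pos': array([0.24363856, 0.57488338, 0.23794024]), 'eef_rot': array([ 1.99054780e-01,  9.79987958e-01, -8.81565413e-04, -1.39047150e-04]), 'contact_force': array([ 0.78396521, -0.48272172, -0.10731061]), 'moment': array([ 0.03477008, -0.01284775, -0.01148907]), 'finger_force': 0.0, 'opening': 1.001489272009916} 0.0187
scene {'fx': 480.59722700337977, 'fy': 480.59722700337977, 'cx': 274.72323553437195, 'cy': 211.2322007859393, 'k1': -0.17036352098389773, 'rvec': array([ 2.00656214, -0.6873128 ,  0.42191157]), 'tvec': array([-0.38207495,  0.2218624 ,  0.76282514])}
top {'fx': 426.53741896061683, 'fy': 426.53741896061683, 'cx': 279.5196360614354, 'cy': 210.14881672673278, 'k1': -0.08040576316454288, 'rvec': array([ 2.13130141, -2.16710536,  0.21342521]), 'tvec': array([0.04744678, 0.53739123, 0.80437136])}
```

View pics/scene0.png

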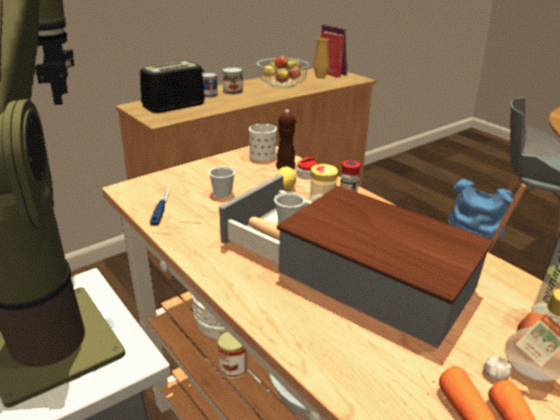

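View pics/top0.png

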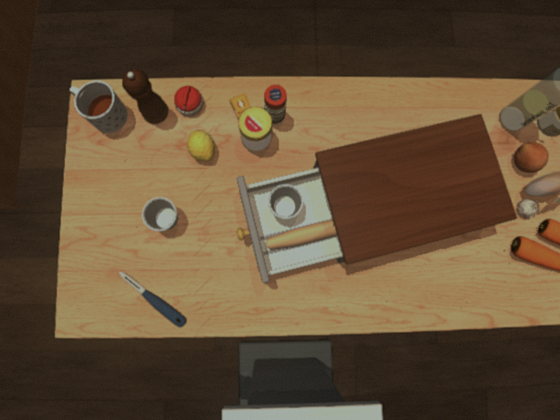

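The scene view shows the drawer pulled out to the left with the mould and pin in it. In the top view, mould_a is at about (286,204), mould_b at (160,215), and the pin runs from (265,243) to (335,232). The front panel runs from (243,180) to (264,278), and the top's mouth edge from (317,155) to (345,262). The honey jar is at (256,130).

Run:
```python
from h import *
P=np.load("top0.npy");S=np.load("scene0.npy")
im=cv2.imread("pics/top0.png")
def circ(name,c,zlo,zhi):
    for nm,Q in(("top",P),("scene",S)):
        q=Q.reshape(-1,3);m=(np.hypot(q[:,0]-c[0],q[:,1]-c[1])<.05)&(q[:,2]>zlo)&(q[:,2]<zhi);q=q[m]
        if len(q)<8: print(name,nm,len(q));continue
        (x,y),r=cv2.minEnclosingCircle(q[:,:2].astype(np.float32))
        A=np.c_[2*q[:,:2],np.ones(len(q))];s=np.linalg.lstsq(A,(q[:,:2]**2).sum(1),rcond=None)[0]
        print(name,nm,len(q),"enc",np.round([x,y,r],4),"fit",np.round([s[0],s[1],np.sqrt(s[2]+s[0]**2+s[1]**2)],4),"zmax",q[:,2].max().round(4))
for n,(u,v),a,b in(("A",(286,204),.077,.095),("B",(160,215),.055,.07)):
    w=P[v-25:v+25,u-25:u+25].reshape(-1,3); w=w[(w[:,2]>a)&(w[:,2]<b)]
    circ(n,np.nanmean(w[:,:2],0),a,b)
q=P.reshape(-1,3)
m=(q[:,2]>.108)&(q[:,2]<.125);m&=(q[:,1]<P[155,330,1]+.05)
# housing top rectangle
mask=(m.reshape(P.shape[:2])).astype(np.uint8);n,l,st,_=cv2.connectedComponentsWithStats(mask);k=l[190,420]
t=P[l==k];r=cv2.minAreaRect(t[:,:2].astype(np.float32));print("top",r,np.nanmedian(t[:,2]));print(cv2.boxPoints(r))
for u,v in[(265,243),(285,240),(300,237),(315,235),(330,233),(243,181),(264,277),(254,228),(240,234),(285,265),(275,225),(330,215),(286,206)]:
    print((u,v),P[v,u].round(4))
```

```text
A top 267 enc [0.5486 0.0285 0.0338] fit [0.5483 0.0286 0.0311] zmax 0.0861
A scene 207 enc [0.5488 0.0273 0.0367] fit [0.5484 0.0279 0.0314] zmax 0.0866
B top 271 enc [0.531  0.2734 0.0345] fit [0.5311 0.2729 0.0316] zmax 0.0642
B scene 155 enc [0.531  0.2731 0.0365] fit [0.531  0.2735 0.0314] zmax 0.0646
top ((0.5710365176200867, -0.2184000015258789), (0.21747258305549622, 0.34437844157218933), 13.253180503845215) 0.11552175832005018
[[ 0.4257211  -0.07572505]
 [ 0.5046714  -0.4109315 ]
 [ 0.7163519  -0.36107495]
 [ 0.63740164 -0.02586851]]
(265, 243) [0.4751 0.0683 0.0222]
(285, 240) [0.4776 0.0292 0.0529]
(300, 237) [4.825e-01 1.000e-04 5.690e-02]
(315, 235) [ 0.4861 -0.0294  0.0553]
(330, 233) [ 0.4896 -0.059   0.0553]
(243, 181) [0.5855 0.1079 0.0984]
(264, 277) [0.4065 0.0709 0.0962]
(254, 228) [0.4964 0.0881 0.0977]
(240, 234) [0.4894 0.116  0.0639]
(285, 265) [0.4305 0.0287 0.0174]
(275, 225) [0.5113 0.0475 0.0227]
(330, 215) [ 0.5304 -0.0656  0.0212]
(286, 206) [0.5501 0.0243 0.0225]
```

```bash
cat >> h.py <<'E'
YAW=np.radians(13.25); M0=np.array([.5325,-.0547,0]); U=R.from_euler('z',YAW)   # unit frame
def u2w(p): return U.apply(p)+M0
def w2u(p): return U.inv().apply(np.asarray(p)-M0)
def down(ydeg,tilt=0):
    "tool down, tool y at world heading ydeg; tilt about world-horizontal tool y"
    y=np.array([np.cos(np.radians(ydeg)),np.sin(np.radians(ydeg)),0]);z=np.array([0,0,-1.])
    return R.from_matrix(np.c_[np.cross(y,z),y,z])*R.from_rotvec([0,np.radians(tilt),0])
def rel(pos,rot):
    s=get_state();r0=R.from_quat(s['eef_rot'])
    print("shift",r0.inv().apply(np.asarray(pos)-s['tool_pos']).round(4),"rv",(r0.inv()*rot).as_rotvec().round(4),"dist",np.linalg.norm(pos-s['tool_pos']).round(3))
def show():
    s=get_state();print('t',s['clock'],s['tool_pos'].round(4),'unit',w2u(s['tool_pos']).round(4),'F',s['contact_force'].round(1),'op',round(s['opening'],3),'ff',round(s['finger_force'],1),'q',s['q'].round(2))
E
python3 - <<'E'
from h import *
P=np.load("top0.npy").reshape(-1,3);u=w2u(P)
m=(abs(u[:,0])<.1)&(u[:,1]>.12)&(u[:,1]<.18)&(u[:,2]>.09)&(u[:,2]<.103);p=u[m]
print(len(p),np.percentile(p[:,1],[2,10,50,90,98]),p[:,0].min(),p[:,0].max())
m=(u[:,0]>-.06)&(u[:,0]<-.005)&(u[:,1]>.02)&(u[:,1]<.13)&(u[:,2]>.045)&(u[:,2]<.062);p=u[m]
for a in(.02,.04,.06,.08,.1,.12):
    k=p[(p[:,1]>a)&(p[:,1]<a+.02)]
    if len(k):print(a,len(k),k.mean(0).round(4),k[:,2].max())
for n,z,uv in(("jar",.08,(256,125)),("lemon",.03,(200,146))):
    print(n,w2u(np.load("top0.npy")[uv[1],uv[0]]),np.load("top0.npy")[uv[1],uv[0]])
rel(np.array([.5485,.0283,.20]),down(103.25))
print(camera_params("wrist")['tvec'])
E
```

```text
809 [0.14369625 0.14493669 0.15048459 0.15604361 0.15719936] -0.09996202882399617 0.09989291646232056
0.02 160 [-0.0328  0.03    0.0525] 0.058564421210934046
0.04 161 [-0.0327  0.0501  0.0521] 0.05886964091614856
0.06 152 [-0.0325  0.07    0.0522] 0.06008236485564579
0.08 134 [-0.0326  0.0897  0.0509] 0.05591780489835077
0.1 110 [-0.0325  0.1094  0.0497] 0.05431591842028097
0.12 42 [-0.0324  0.1245  0.048 ] 0.05331883308829652
jar [0.19362546 0.09551134 0.09049165] [0.69907977 0.08264778 0.09049165]
lemon [0.19071085 0.21300726 0.05509859] [0.66931264 0.19634785 0.05509859]
shift [-0.4939 -0.3844  0.0387] rv [-1.600e-03 -4.000e-04 -6.319e-01] dist 0.627
[-0.62525504 -0.04399314  0.39195105]
```

Careful with the scale: shifts go in shares of 60 cm and turns go in shares of 120 degrees. That gives: -0.494 m is -0.8233, -0.384 m is -0.64, -0.632 rad is -0.3018.

```bash
python3 -m handwheel '[[0.92, [-0.4167, -0.3167, 0], [0, 0, -0.1528]], [0.92, [-0.4167, -0.3167, 0], [0, 0, -0.1528]], [0.92, [-0.4167, -0.3167, 0], [0, 0, -0.1528]], [0.92, [-0.4167, -0.3167, 0], [0, 0, -0.1528]], [0.92, [-0.4167, -0.3167, 0], [0, 0, -0.1528]], [0.92, [-0.4167, -0.3167, 0], [0, 0, -0.1528]], [0.92, [-0.8233, -0.64, 0.0333], [0, 0, -0.3018]], [0.92, [-0.8233, -0.64, 0.0333], [0, 0, -0.3018]], [0.92, [-0.8233, -0.64, 0.0333], [0, 0, -0.3018]], [0.92, [-0.8233, -0.64, 0.0333], [0, 0, -0.3018]]]' 20
python3 - <<'E'
from h import *
show();rel(np.array([.5485,.0283,.20]),down(103.25))
E
```

```text
clock: 1.1
tool_pos: [0.4891, 0.1378, 0.2262]
eef_rot: [-0.116, 0.993, 0.0, -0.0]
contact_force: [1.9, 0.0, 0.6]
opening: 0.922
finger_force: 0.0
t 1.1 [0.4891 0.1378 0.2262] unit [0.0018 0.1973 0.2262] F [1.9 0.  0.6] op 0.922 ff 0.0 q [-0.09  0.58 -0.43  1.92  0.36  0.72  1.07]
shift [-0.0327 -0.1202  0.0261] rv [ 0.0003 -0.0004  0.0003] dist 0.127
```

Converted, -0.12 m is -0.2, -0.033 m is -0.055.

```bash
python3 -m handwheel '[[0.92, [-0.055, -0.2, 0.0433], [0, 0, 0]], [0.92, [-0.055, -0.2, 0.0433], [0, 0, 0]], [0.92, [-0.055, -0.2, 0.0433], [0, 0, 0]], [0.92, [-0.055, -0.2, 0.0433], [0, 0, 0]], [0.92, [-0.055, -0.2, 0.0433], [0, 0, 0]], [0.92, [-0.055, -0.2, 0.0433], [0, 0, 0]]]' | head -2
python3 - <<'E'
from h import *
show()
im,d,P=cloud("wrist");cv2.imwrite("pics/w1.png",im[:,:,::-1])
q=P.reshape(-1,3);m=(np.hypot(q[:,0]-.5485,q[:,1]-.0283)<.045)&(q[:,2]>.076)&(q[:,2]<.09);q=q[m];print(len(q))
if len(q)>20:
    print(q[:,2].max(),cv2.minEnclosingCircle(q[:,:2].astype(np.float32)),np.median(q,0))
rel(np.array([.5485,.0283,.0625]),down(103.25))
E
```

```text
clock: 1.7
tool_pos: [0.5475, 0.0326, 0.2007]
t 1.7 [0.5475 0.0326 0.2007] unit [0.0346 0.0816 0.2007] F [-0.7 -0.2 -0.1] op 0.918 ff 0.0 q [ 0.12  0.66 -0.43  1.83  0.39  0.73  1.27]
1449
0.085674351953279 ((0.5496892333030701, 0.03001621924340725), 0.03412652388215065) [0.55554863 0.03072656 0.08277117]
shift [ 0.0002 -0.0047  0.1383] rv [0.0011 0.0003 0.0031] dist 0.138
```

View pics/w1.png

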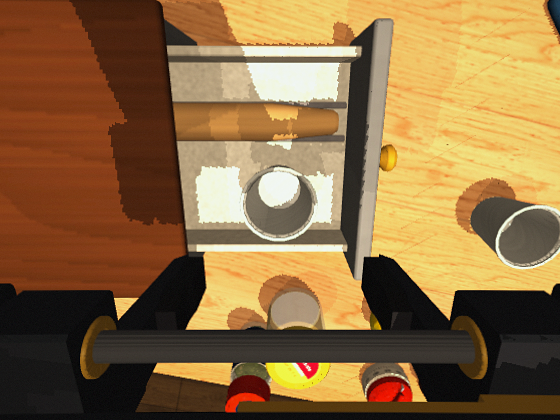

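The wrist view shows mould_a's rim circle centred at (279,203), with a clear gap on both sides for the fingers. The pin is at (255,122), lying between its battens. I'll descend part way and then correct.

Converted, 0.09 m is 0.15, 0.08 m is 0.1333.

```bash
python3 -m handwheel '[[0.92, [0, 0, 0.0667], [0, 0, 0]], [0.92, [0, 0, 0.1333], [0, 0, 0]], [0.92, [0, 0, 0.15], [0, 0, 0]], [0.92, [0, 0, 0.15], [0, 0, 0]], [0.92, [0, 0, 0.15], [0, 0, 0]]]' | head -2
python3 - <<'E'
from h import *
show();rel(np.array([.549,.0292,.0625]),down(103.25))
E
```

```text
clock: 2.25
tool_pos: [0.5489, 0.0317, 0.1118]
t 2.25 [0.5489 0.0317 0.1118] unit [0.0358 0.0803 0.1118] F [ 0.1 -0.4 -0.2] op 0.92 ff 0.0 q [ 0.06  0.79 -0.34  1.9   0.49  0.53  1.19]
shift [ 0.0006 -0.0024  0.0493] rv [0.0002 0.0021 0.0011] dist 0.049
```

Converted, 0.049 m is 0.0817, 0.025 m is 0.0417.

```bash
python3 -m handwheel '[[0.92, [0, -0.0033, 0.0417], [0, 0, 0]], [0.92, [0, -0.0033, 0.0817], [0, 0, 0]], [0.92, [0, -0.0033, 0.0817], [0, 0, 0]], [0.92, [0, -0.0033, 0.0817], [0, 0, 0]]]' ; python3 -c "
from h import *
show()"; python3 -m handwheel '[[0.6, [0, 0, 0], [0, 0, 0]], [0.6, [0, 0, 0], [0, 0, 0]], [0.6, [0, 0, 0], [0, 0, 0]], [0.6, [0, 0, 0], [0, 0, 0]], [0.6, [0, 0, 0], [0, 0, 0]]]' 15; python3 -c "
from h import *
show()"
```

```text
clock: 2.65
tool_pos: [0.5495, 0.0291, 0.0629]
eef_rot: [-0.115, 0.993, 0.0, 0.001]
contact_force: [0.2, 0.4, -0.4]
opening: 0.919
finger_force: 0.0
t 2.65 [0.5495 0.0291 0.0629] unit [0.0357 0.0777 0.0629] F [ 0.2  0.4 -0.4] op 0.919 ff 0.0 q [ 0.03  0.87 -0.28  1.92  0.54  0.42  1.15]
clock: 3.15
tool_pos: [0.5497, 0.0288, 0.0628]
eef_rot: [-0.115, 0.993, -0.0, 0.001]
contact_force: [-0.8, -0.5, 7.7]
opening: 0.748
finger_force: 14.3
t 3.15 [0.5497 0.0288 0.0628] unit [0.0358 0.0773 0.0628] F [-0.8 -0.5  7.7] op 0.748 ff 14.3 q [ 0.03  0.87 -0.28  1.92  0.54  0.42  1.15]
```

Converted, -0.13 m is -0.2167, -0.11 m is -0.1833.

```bash
python3 -m handwheel '[[0.6, [0, 0, -0.0167], [0, 0, 0]], [0.6, [0, 0, -0.05], [0, 0, 0]], [0.6, [0, 0, -0.1167], [0, 0, 0]], [0.6, [0, 0, -0.1833], [0, 0, 0]], [0.6, [0, 0, -0.2167], [0, 0, 0]], [0.6, [0, 0, -0.2167], [0, 0, 0]], [0.6, [0, 0, -0.2167], [0, 0, 0]]]'
python3 - <<'E'
from h import *
show()
im,d,P=cloud("wrist");cv2.imwrite("pics/w2.png",im[:,:,::-1])
im,d,P=cloud("top");s=get_state()['tool_pos']
q=P.reshape(-1,3);m=(np.hypot(q[:,0]-.531,q[:,1]-.273)<.045)&(q[:,2]>.055)&(q[:,2]<.07);q=q[m];print(len(q),cv2.minEnclosingCircle(q[:,:2].astype(np.float32)))
rel(np.array([.5312,.2733,.20]),down(103.25))
E
```

```text
clock: 3.85
tool_pos: [0.5482, 0.0284, 0.1915]
eef_rot: [-0.115, 0.993, -0.0, -0.0]
contact_force: [0.0, 0.2, -0.6]
opening: 0.747
finger_force: 14.9
t 3.85 [0.5482 0.0284 0.1915] unit [0.0343 0.0773 0.1915] F [ 0.   0.2 -0.6] op 0.747 ff 14.9 q [ 0.12  0.68 -0.43  1.84  0.41  0.71  1.26]
273 ((0.5315479040145874, 0.2736450731754303), 0.03431620076298714)
shift [-0.0402  0.2422 -0.0099] rv [ 0.0001 -0.0027  0.    ] dist 0.246
```

View pics/w2.png

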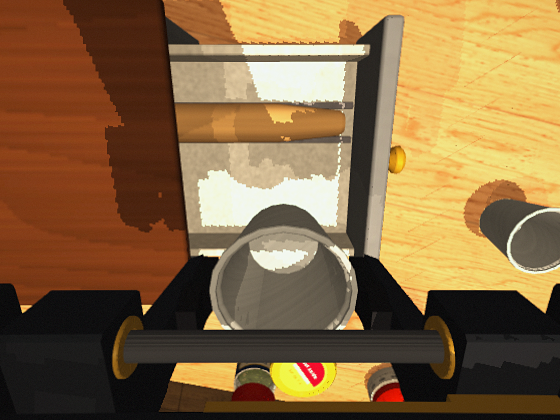

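The mould is held between the fingers with its rim centred at about (283,280). I'll carry it over the twin and measure its rim offset there.

Converted, 0.242 m is 0.4033, 0.24 m is 0.4.

```bash
python3 -m handwheel '[[0.6, [-0.01, 0.0667, -0.0167], [0, 0, 0]], [0.6, [-0.0233, 0.1417, -0.0167], [0, 0, 0]], [0.6, [-0.0367, 0.2167, -0.0167], [0, 0, 0]], [0.6, [-0.05, 0.2917, -0.0167], [0, 0, 0]], [0.6, [-0.06, 0.3583, -0.0167], [0, 0, 0]], [0.6, [-0.0667, 0.4, -0.0167], [0, 0, 0]], [0.6, [-0.0667, 0.4033, -0.0167], [0, 0, 0]], [0.6, [-0.0667, 0.4033, -0.0167], [0, 0, 0]]]'|head -2
cat > rim.py <<'E'
from h import *
show();t=get_state()['tool_pos']
for n in("wrist","scene","top"):
    im,d,P=cloud(n);q=P.reshape(-1,3)
    m=(np.hypot(q[:,0]-t[0],q[:,1]-t[1])<.037)&(q[:,2]>t[2]+.008)&(q[:,2]<t[2]+.032);q=q[m]
    if len(q)<30: print(n,len(q));continue
    # top rim pixels: highest per angular bin
    a=np.arctan2(q[:,1]-t[1],q[:,0]-t[0]);b=((a+np.pi)/(2*np.pi)*36).astype(int)
    k=np.array([q[b==i][q[b==i][:,2].argmax()] for i in range(36) if (b==i).sum()>2])
    A=np.c_[k[:,:2]-t[:2],np.ones(len(k))];c,*_=np.linalg.lstsq(A,k[:,2],rcond=None);r=abs(A@c-k[:,2])
    g=r<.003;c,*_=np.linalg.lstsq(A[g],k[g,2],rcond=None)
    print(n,len(q),g.sum(),"tilt deg",np.degrees(c[:2]).round(1),"rim z-tcp",(c[2]-t[2]).round(4),"enc",np.array(cv2.minEnclosingCircle(q[q[:,2]>t[2]+.014][:,:2].astype(np.float32))[0])-t[:2])
E
python3 rim.py; python3 -c "
from h import *
rel(np.array([.5313,.2735,.20]),down(103.25))"
```

```text
clock: 4.75
tool_pos: [0.5311, 0.2732, 0.2]
t 4.75 [0.5311 0.2732 0.2   ] unit [0.0738 0.3194 0.2   ] F [ 0.6 -0.  -0.9] op 0.752 ff 14.9 q [-0.32  0.72 -0.4   1.68  0.36  0.82  0.92]
wrist 5722 13 tilt deg [-3.2 -1.3] rim z-tcp 0.0214 enc [-1.21478169e-04 -3.82290194e-05]
scene 265 18 tilt deg [-1.2  2.1] rim z-tcp 0.0211 enc [-0.00031048 -0.00023889]
top 0
shift [0.0005 0.0027 0.0007] rv [-0.0021 -0.0015 -0.0026] dist 0.003
```

Converted, 0.13 m is 0.2167, 0.126 m is 0.21.

```bash
python3 -m handwheel '[[0.6, [0, 0, 0.05], [0, 0, 0]], [0.6, [0, 0, 0.1167], [0, 0, 0]], [0.6, [0, 0, 0.1833], [0, 0, 0]], [0.6, [0, 0, 0.2], [0, 0, 0]], [0.6, [0, 0, 0.2], [0, 0, 0]], [0.6, [0, 0, 0.21], [0, 0, 0]], [0.6, [0, 0, 0.2167], [0, 0, 0]], [0.6, [0, 0, 0.2167], [0, 0, 0]]]';python3 -c "
from h import *
show();rel(np.array([.5313,.2735,.0665]),down(103.25))"
```

```text
clock: 5.7
tool_pos: [0.5325, 0.2735, 0.0723]
eef_rot: [-0.115, 0.993, 0.0, 0.001]
contact_force: [-0.2, 0.6, -0.7]
opening: 0.749
finger_force: 14.9
t 5.7 [0.5325 0.2735 0.0723] unit [0.0752 0.3195 0.0723] F [-0.2  0.6 -0.7] op 0.749 ff 14.9 q [-0.38  0.9  -0.31  1.76  0.47  0.55  0.82]
shift [0.0012 0.0003 0.0058] rv [ 0.0003  0.0012 -0.0003] dist 0.006
```

Converted, 0.005 m is 0.0083, 0.004 m is 0.0067.

```bash
python3 -m handwheel '[[0.6, [0.0017, 0, 0.0033], [0, 0, 0]], [0.6, [0.0017, 0, 0.0067], [0, 0, 0]], [0.6, [0.0017, 0, 0.0083], [0, 0, 0]], [0.6, [0.0017, 0, 0.0083], [0, 0, 0]]]';python3 -c "
from h import *
show()"
```

```text
clock: 6.1
tool_pos: [0.532, 0.2734, 0.0684]
eef_rot: [-0.115, 0.993, 0.0, 0.001]
contact_force: [-1.4, -1.6, 11.4]
opening: 0.751
finger_force: 13.9
t 6.1 [0.532  0.2734 0.0684] unit [0.0747 0.3195 0.0684] F [-1.4 -1.6 11.4] op 0.751 ff 13.9 q [-0.38  0.9  -0.3   1.77  0.47  0.54  0.82]
```

Converted, -0.14 m is -0.2333, -0.12 m is -0.2.

```bash
python3 -m handwheel '[[0.95, [0, 0, 0], [0, 0, 0]], [0.95, [0, 0, 0], [0, 0, 0]], [0.95, [0, 0, 0], [0, 0, 0]], [0.95, [0, 0, 0], [0, 0, 0]], [0.95, [0, 0, -0.05], [0, 0, 0]], [0.95, [0, 0, -0.1167], [0, 0, 0]], [0.95, [0, 0, -0.2], [0, 0, 0]], [0.95, [0, 0, -0.2333], [0, 0, 0]], [0.95, [0, 0, -0.2333], [0, 0, 0]]]'|head -3;python3 - <<'E'
from h import *
show()
for n in("wrist","scene","top"):
    im,d,P=cloud(n);q=P.reshape(-1,3)
    m=(np.hypot(q[:,0]-.5315,q[:,1]-.2735)<.045);q=q[m]
    for a,b in((.055,.067),(.078,.1)):
        k=q[(q[:,2]>a)&(q[:,2]<b)]
        if len(k)>10: print(n,a,len(k),"zmax",k[:,2].max().round(4),np.percentile(k[:,2],95).round(4),cv2.minEnclosingCircle(k[:,:2].astype(np.float32)))
    if n=="scene":cv2.imwrite("pics/s2.png",cv2.resize(im[150:260,170:330,::-1],None,fx=4,fy=4))
rel(u2w([-.031,.065,.20]),down(13.25))
E
```

```text
clock: 7.0
tool_pos: [0.5329, 0.2746, 0.2099]
eef_rot: [-0.115, 0.993, 0.002, 0.003]
t 7.0 [0.5329 0.2746 0.2099] unit [0.0758 0.3204 0.2099] F [-0.4  1.  -0.1] op 0.949 ff 0.0 q [-0.32  0.71 -0.41  1.68  0.36  0.83  0.91]
wrist 0.055 742 zmax 0.067 0.0659 ((0.5272353887557983, 0.27345946431159973), 0.03208161145448685)
wrist 0.078 1614 zmax 0.0918 0.0904 ((0.5316740274429321, 0.27439621090888977), 0.034091562032699585)
scene 0.055 136 zmax 0.0667 0.0663 ((0.5280466079711914, 0.2717055380344391), 0.03455530107021332)
scene 0.078 243 zmax 0.0917 0.0903 ((0.5289736390113831, 0.27301904559135437), 0.0353151336312294)
shift [ 0.1039 -0.254   0.0057] rv [-2.4000e-03 -9.0000e-04  1.5708e+00] dist 0.274
```

View pics/s2.png

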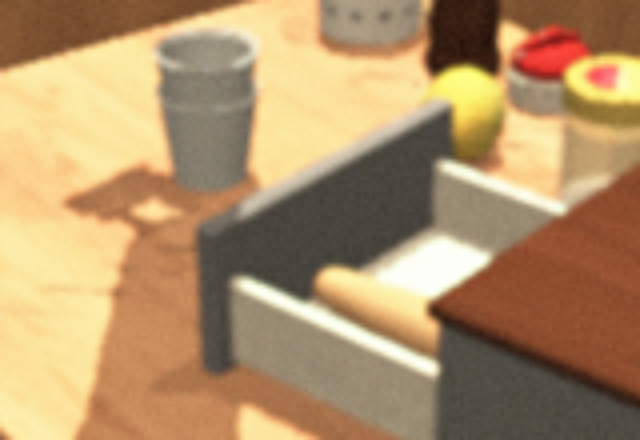

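The crop shows the two moulds nested and upright at (205,110), with the rim about 27 mm higher than a single mould. Next, the pin.

```bash
python3 - <<'E'
from h import *
im,d,P=cloud("wrist");q=P.reshape(-1,3);t=np.array([.5315,.274,.09])
q=q[(np.hypot(q[:,0]-t[0],q[:,1]-t[1])<.037)&(q[:,2]>.08)&(q[:,2]<.1)]
r=np.hypot(*(q[:,:2]-t[:2]).T);q=q[(r>.0305)&(r<.0345)];A=np.c_[q[:,:2]-t[:2],np.ones(len(q))]
for i in range(4):
    c,*_=np.linalg.lstsq(A,q[:,2],rcond=None);e=q[:,2]-A@c;g=e>-.002;A,q=A[g],q[g]
print(len(q),np.degrees(c[:2]),c[2])
E
python3 -m handwheel '[[0.8, [0.0167, -0.0417, 0], [0, 0, 0.0716]], [0.8, [0.0333, -0.0833, 0], [0, 0, 0.1432]], [0.8, [0.05, -0.125, 0], [0, 0, 0.2149]], [0.8, [0.0667, -0.1667, 0], [0, 0, 0.2865]], [0.8, [0.0833, -0.2083, 0], [0, 0, 0.3581]], [0.8, [0.1, -0.25, 0], [0, 0, 0.4297]], [0.8, [0.1167, -0.2917, 0], [0, 0, 0.5013]], [0.8, [0.1333, -0.3333, 0], [0, 0, 0.573]], [0.8, [0.15, -0.375, 0], [0, 0, 0.6446]], [0.8, [0.1733, -0.4233, 0], [0, 0, 0.7162]]]' 20;python3 -c "
from h import *
show();rel(u2w([-.031,.065,.20]),down(13.25))"
```

```text
852 [-0.2578275 -0.3181553] 0.08939290192934779
clock: 8.2
tool_pos: [0.4873, 0.0017, 0.2052]
eef_rot: [0.595, 0.804, -0.001, -0.001]
contact_force: [0.4, 0.1, -0.6]
opening: 0.796
finger_force: 0.0
t 8.2 [0.4873 0.0017 0.2052] unit [-0.0311  0.0652  0.2052] F [ 0.4  0.1 -0.6] op 0.796 ff 0.0 q [-0.09  0.56 -0.01  2.01  0.01  0.57  0.19]
shift [-0.0002  0.0001  0.0051] rv [-0.0021 -0.0006  0.0659] dist 0.005
```

Converted, 0.005 m is 0.0083, 0.066 rad is 0.0315.

```bash
python3 -m handwheel '[[0.56, [0, 0, 0.0083], [0, 0, 0.0315]], [0.56, [0, 0, 0.0083], [0, 0, 0.0315]], [0.56, [0, 0, 0.0083], [0, 0, 0.0315]], [0.56, [0, 0, 0.0083], [0, 0, 0.0315]]]'|head -2;python3 - <<'E'
from h import *
show()
im,d,P=cloud("wrist");cv2.imwrite("pics/w3.png",im[:,:,::-1]);u=w2u(P.reshape(-1,3))
p=u[(u[:,0]>-.055)&(u[:,0]<-.005)&(u[:,1]>.0)&(u[:,1]<.14)&(u[:,2]>.035)&(u[:,2]<.065)]
for a in np.arange(.0,.14,.02):
    k=p[(p[:,1]>a)&(p[:,1]<a+.02)]
    if len(k):print(a.round(2),len(k),np.percentile(k[:,0],[1,50,99]).round(4),np.percentile(k[:,2],98).round(4))
p=u[(abs(u[:,0])<.1)&(u[:,1]>.12)&(u[:,1]<.18)&(u[:,2]>.092)&(u[:,2]<.103)]
if len(p):print("panel",np.percentile(p[:,1],[2,50,98]))
rel(u2w([-.031,.065,.03]),down(13.25))
E
```

```text
clock: 8.6
tool_pos: [0.488, 0.0031, 0.2011]
t 8.6 [0.488  0.0031 0.2011] unit [-0.03    0.0665  0.2011] F [ 0.4 -0.  -0.3] op 0.558 ff 0.0 q [-0.1   0.57  0.    2.02 -0.    0.55  0.14]
0.0 584 [-0.0471 -0.0303 -0.0137] 0.0568
0.02 611 [-0.0469 -0.0304 -0.014 ] 0.0567
0.04 635 [-0.0466 -0.0305 -0.0144] 0.0566
0.06 693 [-0.0464 -0.0306 -0.0138] 0.0564
0.08 668 [-0.0453 -0.0307 -0.0152] 0.0551
0.1 603 [-0.0433 -0.0308 -0.0176] 0.0528
0.12 358 [-0.0413 -0.0305 -0.0198] 0.0507
panel [0.14515989 0.15185382 0.15844973]
shift [-0.0015 -0.001   0.1712] rv [-0.0002 -0.0006  0.0073] dist 0.171
```

View pics/w3.png

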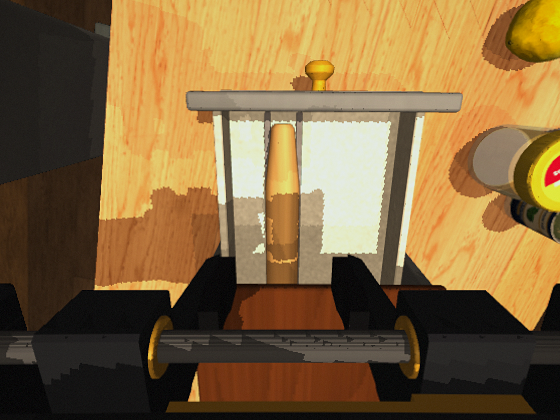

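The pin's axis is at unit x = -30.5 mm, with its visible front end at (284,126), 3 mm short of the panel. I'll descend at unit y = 60 mm.

Converted, 0.1 m is 0.1667, 0.03 m is 0.05.

```bash
python3 -m handwheel '[[0.56, [-0.01, 0, 0.05], [0, 0, 0]], [0.56, [-0.01, 0, 0.1167], [0, 0, 0]], [0.56, [-0.01, 0, 0.1667], [0, 0, 0]], [0.56, [-0.01, 0, 0.1667], [0, 0, 0]], [0.56, [-0.01, 0, 0.1667], [0, 0, 0]]]'|head -2;python3 - <<'E'
from h import *
show()
rel(u2w([-.0305,.060,.0295]),down(13.25))
E
```

```text
clock: 9.15
tool_pos: [0.4895, -0.0033, 0.1017]
t 9.15 [ 0.4895 -0.0033  0.1017] unit [-0.0301  0.0599  0.1017] F [0.3 0.5 0.8] op 0.556 ff 0.0 q [-0.09  0.75 -0.    2.09  0.    0.3   0.15]
shift [ 0.0001 -0.0004  0.0722] rv [-0.0006 -0.0004  0.0057] dist 0.072
```

Converted, 0.072 m is 0.12, 0.06 m is 0.1, 0.006 rad is 0.0029.

```bash
python3 -m handwheel '[[0.56, [0, 0, 0.05], [0, 0, 0.0029]], [0.56, [0, 0, 0.1], [0, 0, 0.0029]], [0.56, [0, 0, 0.12], [0, 0, 0.0029]], [0.56, [0, 0, 0.12], [0, 0, 0.0029]], [0.56, [0, 0, 0.12], [0, 0, 0.0029]]]'|head -2;python3 - <<'E'
from h import *
show()
rel(u2w([-.0305,.060,.0295]),down(13.25))
E
```

```text
clock: 9.65
tool_pos: [0.4903, -0.0037, 0.0307]
t 9.65 [ 0.4903 -0.0037  0.0307] unit [-0.0294  0.0594  0.0307] F [-0.1  0.5  0.3] op 0.556 ff 0.0 q [-0.09  0.9  -0.    2.11  0.    0.14  0.14]
shift [ 0.0006 -0.0011  0.0012] rv [ 0.0018  0.0003 -0.0012] dist 0.002
```

Converted, -0.001 m is -0.0017.

```bash
python3 -m handwheel '[[0.5, [0, -0.0017, 0.0017], [0, 0, 0]], [0.4, [0, -0.0017, 0.0017], [0, 0, 0]], [0.3, [0, -0.0017, 0.0017], [0, 0, 0]], [0.3, [0, -0.0017, 0.0017], [0, 0, 0]], [0.3, [0, -0.0017, 0.0017], [0, 0, 0]], [0.3, [0, -0.0017, 0.0017], [0, 0, 0]]]' 10;python3 - <<'E'
from h import *
show()
E
```

```text
clock: 10.25
tool_pos: [0.4888, -0.004, 0.0291]
eef_rot: [0.621, 0.784, 0.0, 0.0]
contact_force: [-1.0, 0.7, 6.7]
opening: 0.377
finger_force: 10.0
t 10.25 [ 0.4888 -0.004   0.0291] unit [-0.0309  0.0594  0.0291] F [-1.   0.7  6.7] op 0.377 ff 10.0 q [-0.09  0.9  -0.    2.11  0.    0.13  0.14]
```

Converted, -0.01 m is -0.0167, -0.003 m is -0.005, 0.05 rad is 0.0239.

```bash
python3 -m handwheel '[[0.3, [0, 0, 0], [0, 0, 0]], [0.3, [0, 0, 0], [0, 0, 0]], [0.3, [0, 0, -0.005], [0, 0.0057, 0]], [0.3, [0, 0, -0.0117], [0, 0.0143, 0]], [0.3, [0, 0, -0.0167], [0, 0.0239, 0]], [0.3, [0, 0, -0.0167], [0, 0.0239, 0]], [0.3, [0, 0, -0.0167], [0, 0.0239, 0]]]' 55;python3 - <<'E'
from h import *
show();s=get_state();print(R.from_quat(s['eef_rot']).as_matrix()[:,0],s['moment'])
E
```

```text
clock: 10.95
tool_pos: [0.4886, -0.0044, 0.0385]
eef_rot: [0.622, 0.783, 0.016, -0.02]
contact_force: [0.7, -0.2, -1.6]
opening: 0.368
finger_force: 55.0
t 10.95 [ 0.4886 -0.0044  0.0385] unit [-0.0312  0.059   0.0385] F [ 0.7 -0.2 -1.6] op 0.368 ff 55.0 q [-0.01  0.88 -0.07  2.1   0.01  0.17  0.17]
[-0.226643    0.97267732  0.05031682] [-0.08827206 -0.0822083   0.02298504]
```

Converted, -0.03 m is -0.05, -0.0104 m is -0.0173, 0.15 rad is 0.0716.

```bash
python3 -m handwheel '[[0.3, [0, 0, -0.0083], [0, 0.0119, 0]], [0.3, [0.0008, 0, -0.0173], [0, 0.0239, 0]], [0.3, [0, 0, -0.025], [0, 0.0358, 0]], [0.3, [0, 0, -0.0333], [0, 0.0477, 0]], [0.3, [0, 0, -0.0417], [0, 0.0597, 0]], [0.3, [-0.0008, 0, -0.05], [0, 0.0716, 0]], [0.3, [-0.0008, 0, -0.05], [0, 0.0716, 0]]]';python3 - <<'E'
from h import *
show();s=get_state();print(R.from_quat(s['eef_rot']).as_matrix()[:,0],s['moment'])
for n in("scene","top"):
    im,d,P=cloud(n);u=w2u(P.reshape(-1,3));p=u[(abs(u[:,0]+.0305)<.012)&(u[:,1]>.075)&(u[:,1]<.142)&(u[:,2]>.05)&(u[:,2]<.15)]
    for a in np.arange(.07,.14,.01):
        k=p[(p[:,1]>a)&(p[:,1]<a+.01)]
        if len(k)>3: print(n,a.round(2),len(k),np.percentile(k[:,2],[50,95]).round(4))
E
```

```text
clock: 11.65
tool_pos: [0.489, -0.007, 0.0684]
eef_rot: [0.619, 0.779, 0.062, -0.078]
contact_force: [0.5, -1.0, -1.8]
opening: 0.37
finger_force: 55.0
t 11.65 [ 0.489  -0.007   0.0684] unit [-0.0314  0.0564  0.0684] F [ 0.5 -1.  -1.8] op 0.37 ff 55.0 q [ 0.2   0.85 -0.26  2.04 -0.    0.32  0.26]
[-0.22135321  0.95476736  0.19854986] [-0.26545858  0.0241057  -0.03054924]
top 0.07 35 [0.0961 0.0989]
top 0.08 66 [0.0968 0.1   ]
top 0.09 68 [0.0977 0.1006]
top 0.1 67 [0.0986 0.1022]
top 0.11 63 [0.0998 0.1031]
top 0.12 38 [0.0976 0.1008]
```

Careful with the scale: shifts go in shares of 60 cm and turns go in shares of 120 degrees. That gives: -0.0194 m is -0.0323, -0.0188 m is -0.0313, 0.05 rad is 0.0239.

```bash
python3 -m handwheel '[[0.3, [0, 0, -0.0083], [0, 0.0119, 0]], [0.3, [0, 0, -0.0163], [0, 0.0239, 0]], [0.3, [0, 0, -0.0245], [0, 0.0358, 0]], [0.3, [0, 0, -0.0323], [0, 0.0477, 0]], [0.3, [0.0067, 0, -0.0313], [0, 0.0477, 0]], [0.3, [0.0163, 0, -0.0297], [0, 0.0477, 0]], [0.3, [0.0163, 0, -0.0297], [0, 0.0477, 0]]]';python3 - <<'E'
from h import *
show();s=get_state();print(R.from_quat(s['eef_rot']).as_matrix()[:,0],s['moment'])
for n in("scene","top"):
    im,d,P=cloud(n);u=w2u(P.reshape(-1,3));p=u[(abs(u[:,0]+.0305)<.012)&(u[:,1]>.075)&(u[:,1]<.15)&(u[:,2]>.05)&(u[:,2]<.17)]
    for a in np.arange(.07,.15,.01):
        k=p[(p[:,1]>a)&(p[:,1]<a+.01)]
        if len(k)>3: print(n,a.round(2),len(k),np.percentile(k[:,2],[50,95]).round(4))
    if n=="scene":cv2.imwrite("pics/s3.png",cv2.resize(im[150:300,190:390,::-1],None,fx=4,fy=4))
E
```

```text
clock: 12.45
tool_pos: [0.4866, 0.0022, 0.0877]
eef_rot: [0.613, 0.776, 0.093, -0.118]
contact_force: [-0.2, 0.3, -2.8]
opening: 0.368
finger_force: 55.0
t 12.45 [0.4866 0.0022 0.0877] unit [-0.0316  0.0659  0.0877] F [-0.2  0.3 -2.8] op 0.368 ff 55.0 q [ 0.31  0.84 -0.37  2.01 -0.04  0.41  0.31]
[-0.22042388  0.92923774  0.29653084] [-0.27323353  0.00815834 -0.00341767]
scene 0.14 129 [0.0735 0.096 ]
top 0.07 35 [0.1158 0.1186]
top 0.08 72 [0.1177 0.1203]
top 0.09 68 [0.1199 0.1222]
top 0.1 68 [0.1215 0.1243]
top 0.11 68 [0.1238 0.1269]
top 0.12 64 [0.1245 0.1276]
top 0.13 18 [0.1157 0.1222]
top 0.14 47 [0.0965 0.099 ]
```

View pics/s3.png

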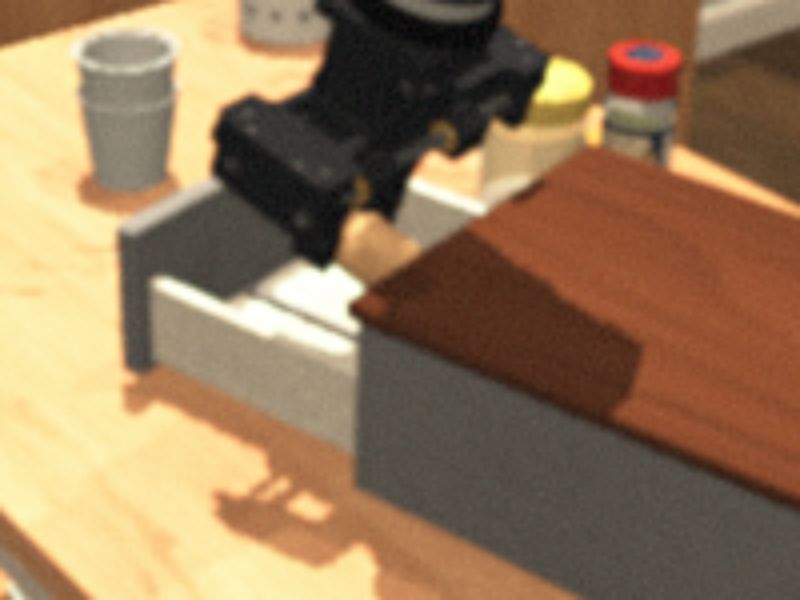

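The crop shows the pin front-up in the fingers at (370,245), below the housing edge, with the nested moulds untouched at (125,110). I'll draw it along its own axis now.

Converted, 0.08 m is 0.1333, 0.07 m is 0.1167.

```bash
python3 -m handwheel '[[0.3, [0.0167, 0, 0], [0, 0, 0]], [0.3, [0.0417, 0, 0], [0, 0, 0]], [0.3, [0.0667, 0, 0], [0, 0, 0]], [0.3, [0.0917, 0, 0], [0, 0, 0]], [0.3, [0.1167, 0, 0], [0, 0, 0]], [0.3, [0.1333, 0, 0], [0, 0, 0]], [0.3, [0.1333, 0, 0], [0, 0, 0]]]'|sed -n '1,2p;4,6p';python3 - <<'E'
from h import *
show();s=get_state();print(R.from_quat(s['eef_rot']).as_matrix()[:,0],s['moment'])
im,d,P=cloud("top");u=w2u(P.reshape(-1,3));p=u[(abs(u[:,0]+.031)<.012)&(u[:,1]>.0)&(u[:,1]<.24)&(u[:,2]>.05)&(u[:,2]<.2)]
for a in np.arange(.0,.24,.02):
    k=p[(p[:,1]>a)&(p[:,1]<a+.01)]
    if len(k)>3: print(a.round(2),len(k),np.percentile(k[:,2],[50,95]).round(4))
E
```

```text
clock: 13.25
tool_pos: [0.4698, 0.0766, 0.1121]
contact_force: [0.4, -0.7, -2.5]
opening: 0.373
finger_force: 55.0
t 13.25 [0.4698 0.0766 0.1121] unit [-0.031   0.1422  0.1121] F [ 0.4 -0.7 -2.5] op 0.373 ff 55.0 q [ 0.17  0.78 -0.38  2.07 -0.09  0.36  0.21]
[-0.22105238  0.92915562  0.29632025] [-0.29084959 -0.06058685  0.01320741]
0.14 89 [0.193  0.1972]
0.16 79 [0.1425 0.1459]
0.18 79 [0.1463 0.1495]
0.2 60 [0.1478 0.1529]
```

Converted, 0.09 m is 0.15, 0.085 m is 0.1417.

```bash
python3 -m handwheel '[[0.3, [0.0167, 0, 0], [0, 0, 0]], [0.3, [0.0417, 0, 0], [0, 0, 0]], [0.3, [0.0667, 0, -0.0017], [0, 0, 0]], [0.3, [0.0917, 0, -0.0033], [0, 0, 0]], [0.3, [0.1167, 0, -0.0067], [0, 0, 0]], [0.3, [0.1417, 0, -0.01], [0, 0, 0]], [0.3, [0.15, 0, -0.01], [0, 0, 0]], [0.3, [0.15, 0, -0.01], [0, 0, 0]]]'|sed -n '1,2p;4,6p';python3 - <<'E'
from h import *
show();s=get_state();print(R.from_quat(s['eef_rot']).as_matrix()[:,0],s['moment'])
im,d,P=cloud("scene");cv2.imwrite("pics/s4.png",cv2.resize(im[80:300,120:400,::-1],None,fx=2.7,fy=2.7))
im,d,P=cloud("top");u=w2u(P.reshape(-1,3));p=u[(abs(u[:,0]+.031)<.012)&(u[:,1]>.0)&(u[:,1]<.34)&(u[:,2]>.05)&(u[:,2]<.2)]
for a in np.arange(.0,.34,.02):
    k=p[(p[:,1]>a)&(p[:,1]<a+.01)]
    if len(k)>3: print(a.round(2),len(k),np.percentile(k[:,2],[50,95]).round(4))
E
```

```text
clock: 14.1
tool_pos: [0.4508, 0.1575, 0.1442]
contact_force: [-0.3, -0.0, -2.2]
opening: 0.37
finger_force: 55.0
t 14.1 [0.4508 0.1575 0.1442] unit [-0.0309  0.2253  0.1442] F [-0.3 -0.  -2.2] op 0.37 ff 55.0 q [ 0.01  0.71 -0.38  2.1  -0.16  0.36  0.09]
[-0.21975995  0.92966443  0.295685  ] [-0.32261034 -0.01266234 -0.03070079]
0.24 89 [0.1738 0.1769]
0.26 90 [0.1785 0.1812]
0.28 62 [0.1812 0.1847]
```

View pics/s4.png

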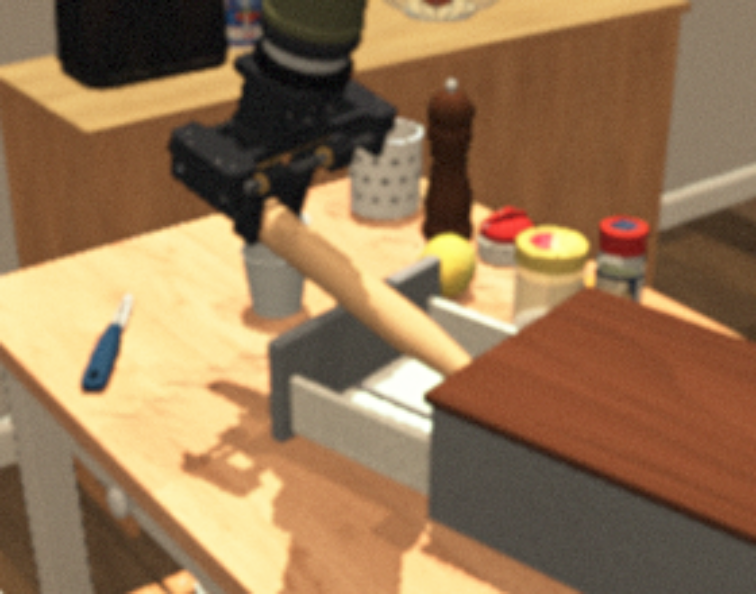

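The crop shows the pin out over the front panel, with its back end at (465,365) in front of the housing edge. The way is free, so I'll lift it and then level it.

Converted, -0.12 m is -0.2, 0.048 m is 0.08, -0.25 rad is -0.1194.

```bash
python3 -m handwheel '[[0.3, [0.02, 0, -0.0167], [0, 0, 0]], [0.3, [0.0333, 0, -0.0583], [0, 0, 0]], [0.3, [0.05, 0, -0.1083], [0, 0, 0]], [0.3, [0.0633, 0, -0.15], [0, 0, 0]], [0.3, [0.08, 0, -0.2], [0, 0, 0]], [0.3, [0.08, 0, -0.2], [0, -0.0286, 0]], [0.3, [0.08, 0, -0.2], [0, -0.0621, 0]], [0.3, [0.08, 0, -0.2], [0, -0.0955, 0]], [0.3, [0.08, 0, -0.2], [0, -0.1194, 0]], [0.3, [0.08, 0, -0.2], [0, -0.1194, 0]]]'|sed -n '1,2p;4,6p'; python3 -m handwheel '[[0.3, [0, 0, 0], [0, 0, 0]], [0.3, [0, 0, 0], [0, 0, 0]], [0.3, [0, 0, 0], [0, 0, 0]], [0.3, [0, 0, 0], [0, 0, 0]], [0.3, [0, 0, 0], [0, 0, 0]]]' >/dev/null;python3 - <<'E'
from h import *
show();s=get_state();print(R.from_quat(s['eef_rot']).as_matrix()[:,0],abs(s['qd']).max())
im,d,P=cloud("scene");cv2.imwrite("pics/s5.png",cv2.resize(im[30:300,100:400,::-1],None,fx=2.2,fy=2.2))
for n in("scene","top"):
    if n=="top":im,d,P=cloud("top")
    u=w2u(P.reshape(-1,3));p=u[(abs(u[:,0]+.031)<.02)&(u[:,1]>.0)&(u[:,1]<.36)&(u[:,2]>.2)&(u[:,2]<.32)]
    for a in np.arange(.0,.36,.03):
        k=p[(p[:,1]>a)&(p[:,1]<a+.01)]
        if len(k)>3: print(n,a.round(2),len(k),np.percentile(k[:,2],[5,95]).round(4))
E
```

```text
clock: 15.2
tool_pos: [0.4478, 0.1688, 0.2734]
contact_force: [-0.9, 0.2, -2.5]
opening: 0.37
finger_force: 55.0
t 15.7 [0.4487 0.1661 0.2725] unit [-0.031   0.2341  0.2725] F [-0.6 -0.7 -2.4] op 0.369 ff 55.0 q [-0.29  0.45 -0.18  1.96  0.05  0.73 -0.26]
[-0.22664524  0.97268148  0.05022624] 0.005269865829688799
scene 0.03 71 [0.2621 0.2815]
scene 0.06 84 [0.2623 0.287 ]
scene 0.09 80 [0.2636 0.2902]
scene 0.12 68 [0.2663 0.2912]
scene 0.15 63 [0.2692 0.2938]
scene 0.18 61 [0.2689 0.2959]
scene 0.21 58 [0.2713 0.2983]
scene 0.24 10 [0.2981 0.317 ]
scene 0.27 32 [0.2793 0.297 ]
scene 0.3 7 [0.2833 0.296 ]
top 0.03 112 [0.2716 0.2806]
top 0.06 147 [0.274  0.2864]
top 0.09 162 [0.2764 0.2895]
top 0.12 167 [0.2772 0.2913]
top 0.15 172 [0.281  0.2934]
top 0.18 5 [0.2859 0.2926]
```

View pics/s5.png

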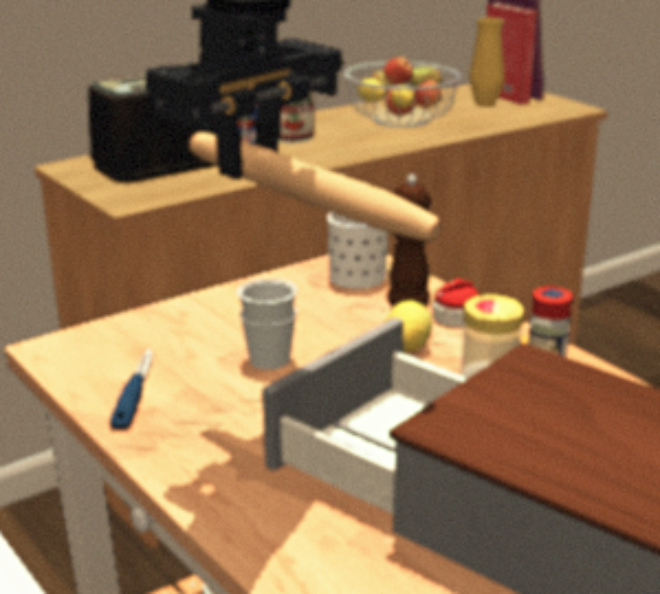

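The picture shows the pin held nearly level from (200,145) to (435,220). Its ends are at about 0.27 and 0.29 m, the moulds are nested at (268,325), and the bystanders haven't moved. I'm handing in.

```bash
python3 -c "
from plant import *
print(finish_job())"
```

```text
the job is handed in; nothing more can be done
None
```

The job is handed in, though no verdict came back: the mould is nested in its twin, and the gripper holds the rolling pin still and about level, both ends about 0.27 m or more above the worktop; the lemon, honey jar and peeler were not touched.

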